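# Uncap the bench camera

### The arm

A 6-joint arm with a two-finger parallel gripper is mounted at the origin on a cart in front of the work surface, level with it; the furniture and walls round the work are solid. World frame = base frame: x ahead of the robot, y to its left, z up, the work surface at z = 0. Lengths are in m, angles in rad, forces in N, time in s.
With the tool pointing down it reaches from about 0.225 to 0.725 m from the base axis. Payload 3.1 kg.
Tool frame: the origin (TCP) lies at the very end of the fingers, on their centre line; the grasp point (between the pads) lies r.pinch_z behind it (r.pinch_z is the distance from the TCP to the grasp point, in m); z points along the fingers, y is the line along which they close (so a half turn about z gives the same grasp; the last joint's range is limited). The gripper opens to 85 mm and grips with 20 to 120 N. Pads are 22 mm wide; open, the fingers measure 114 mm over their backs; the gripper's body (76 mm by 85 mm) begins 54 mm behind the grasp point. The pads swing forward as they close: fully open they stand 13 mm farther back than shut.
Start: joints at [1.091, 0.048, 0.099, 1.622, 0, 1.443], TCP at [0.181, 0.493, 0.197] pointing down, gripper open.
Joint ranges: [-2.91, 2.91], [-0.99, 1.94], [-1.21, 1.42], [-2.12, 2.29], [-1.49, 1.47], [-3.14, 3.14]. Speed limits (rad/s): [2.79, 2.79, 3.14, 3.14, 3.14, 3.14].

### API

Orientations are given as a unit quaternion [x, y, z, w].
In Python, from bench import r gives the robot as it stands.
- The arm moves only by the shell command python3 -m pendant 'ROWS' [FORCE]. ROWS is text: rows parted by semicolons, each of 5 numbers parted by spaces: the closure, from 0 (fully open) to 1 (shut), then the shift along the tool's x, y, z in units of 40 mm (1.0 is 40 mm), then the turn about the tool's z in units of 6 degrees (1.0 is 6 degrees). A call has 1 to 10 rows; each row shifts and turns the commanded pose from where the row before left it, along the tool's axes as they then stand; what a row does not reach is not made up. A row lasts 1/12 s, in which the tool goes at most 41.7 mm and 7.16 degrees, less where a joint would pass 70% of its speed; a pose out of reach is approached as far as the arm can. A call is refused whole if a number of a shift passes 1 or a number of a turn 1, either way. A call with a gripper value outside its range is refused whole. The fingers move at their own pace and stop on an object; FORCE is the grip in N (left out, the last holds). Time passes only in rows, so rows that do not move let the fingers close. It gives the time, the measured TCP pose, the force, the opening and the grip force at its end, in the units of the state.
- r.observe(): the state, without advancing time (a new reading comes with each control period).
- r.capture(name): name is "scene" or "top" or "wrist"; returns (picture, depth): 400x640x3 uint8, red, green, blue; 400x640 float32, m along the optical axis (not along the pixel's ray), 0 where there is no reading.
- r.get_calibration(name): a dict with "fx", "fy", "cx", "cy" (pixels), "distortion" ([k1, k2, p1, p2, k3] as OpenCV has them; the pictures are not rectified), "T" (4x4, takes a point from camera to world coordinates). Camera axes: x right, y down, z forward; pixel columns grow to the right and rows downward; lengths in m; the calibration is good to about 2 mm. A picture is of the moment at which its call begins: read the wrist's pose just before it. get_calibration takes no time and is no camera call; for the wrist camera it gives the pose at the moment of the call.
- r.sign_off(): hands the job in; it is judged then, once.
The state is a dict: "clock": time; "joints": joint angles; "dq": joint speeds; "joint_efforts": joint torques, N m; "position": TCP position; "tcp_rot": TCP orientation; "contact_force": force on the tool from outside, world axes, zero at the start; "moment": the same for the moment, N m; "grip_width": finger opening in m; "grasp_force": force on a finger pad.
Only numpy, scipy, OpenCV 4.12 (cv2) and the standard library are available. Lean on these libraries where they do the work, as an engineer would, in place of code of your own. Each camera call takes 0.05 s, during which the arm holds its last target. There are 200 camera calls.

### The job

Take the loose dust cap off the lens of the upward-looking bench camera and put it away in the empty one of the two round cap holders, open side down as it came off. Lower it to the bottom of the holder before you let go, keep it upright on the way, do not touch the bare lens, and leave the other cap and everything else where it is.

Things in the scene. Friction and masses are not known exactly. Their poses are not given: they have to be found in the camera images.
- cap_center (a point): Centre (half-way up) of the black ribbed dust cap standing loosely over the lens, open side down: a round cup, outer diameter 46 mm (48 over the ribs), height 34, wall 2.5, closed top 3 thick; z up to its closed top; about 0.04 kg. It lifts straight up off the lens, 2.5 mm play all round, no thread or clip. Grip its upper half: its lower edge stands on the flange or behind a holder's rim.
- camera: Fixed bench camera that looks straight up: square aluminium block 56 x 56 mm on a dark steel foot 90 x 70 x 8 mm (90 along x), 78 mm high in all without the cap. Origin at the centre of the foot's underside, z up; it stands on the 2 mm green mat; the lens is on its vertical axis. Its cable socket sticks out 16 mm on its +x side.
- lens: The lens, fixed on top of the block. Origin on its axis at the underside of its flange, 48 mm above the camera's origin, z up. Flange 54 mm diameter, 6 high: the cap stands on it (lower edge 54 mm, top 88 mm above the foot's underside); the barrel, 36 mm diameter, rises 24 mm further. Lifted 24 mm, the cap is clear of the barrel.
- holder_empty_floor (a point): Centre of the inner floor of the empty cap holder: a fixed round aluminium dish, outer diameter 72 mm, 14 mm high; the floor lies 6 mm above the dish's underside (which is on the 2 mm green mat) and the pocket is 58 mm wide and 8 mm deep below the rim. z up. A cap standing in it has its centre 17 mm above this point.
- holder_taken_floor (a point): Centre of the inner floor of the other cap holder, of the same shape, which already holds the spare cap.
- spare_cap_center (a point): Centre (half-way up) of the spare cap, the same as the first, standing open side down in the other holder. Leave it.
- loupe_center (a point): Centre of a black loupe, 49 mm diameter, 30 mm high, standing loose. Leave it.
- bottle_center (a point): Centre of a small oil bottle with a dark nozzle, 34 mm diameter, 82 mm high, standing loose. Leave it.
- tape_center (a point): Centre of a roll of clear tape lying flat, 70 mm diameter, 15 mm high, loose. Leave it.
Things that resemble listed ones, but are neither listed nor needed, are in the scene too. Of the things that look like the camera, the smaller one is meant. Leave any pink look-alike of the part that bears cap_center alone.

How it is judged:
On the way, in this order (a step that is already met when the one before it is completed fails the run):
1. the cap is lifted clear above the lens (its lower edge above the barrel's end) (z of cap_center in the frame of lens above 0.052 m), for 0.1 s.
2. the cap is in the empty holder, within 10 mm of its floor, while the fingers still hold it (horizontal distance between cap_center and holder_empty_floor below 0.009 m and z of cap_center in the frame of holder_empty_floor below 0.027 m and contact force between the fingers and cap above 0.5 N), for 0.05 s.
At the end, for the whole second after the job is handed in: The cap stands at rest and released in the holder that was empty, closed side up within 0.12 rad, its centre within 9 mm of the holder's axis and its edge within 3 mm of the holder's floor (horizontal distance between cap_center and holder_empty_floor below 0.009 m and angle between cap_center's own z axis and vertical below 0.12 rad and z of cap_center in the frame of holder_empty_floor between 0.014 and 0.02 m and linear speed of cap below 0.02 m/s and contact force between the fingers and cap below 0.1 N); the robot touches nothing.
It fails at once if the robot touches the bare lens with more than 2 N (contact force between any of the fingers, the arm and lens above 2 N).
It fails at once if the cap is tipped by more than 0.6 rad (angle between cap_center's own z axis and vertical above 0.6 rad).
It fails at once if the spare cap, loupe, bottle or tape roll is moved more than 20 mm (distance of any of spare_cap_center, loupe_center, bottle_center, tape_center from where it was at the start of the episode above 0.02 m).
It also fails if it takes over 42 s, if anything falls off the work surface, if the arm or the gripper's body presses on something with over 40 N, if the wrist force passes 120 N, or if a joint passes its speed limit or range.

## Working session

There is one attempt and no reset: what is moved stays moved. The work goes in short steps, Python scripts to look and compute and a shell command to move; the robot and the scene stay as the last step left them, time stands still between calls to the robot, and variables do not carry over. Pictures are saved under pics/ and viewed, at most 10 in all, crops included, and the job is handed in when it is done.

```bash
mkdir -p pics; ls; cat > h.py <<'E'
from bench import r
import numpy as np, cv2, pickle
def snap(n,tag):
    c=r.get_calibration(n); p,d=r.capture(n)
    pickle.dump((c,p,d),open(f'{tag}.pkl','wb')); cv2.imwrite(f'pics/{tag}.png',p[:,:,::-1]); return c,p,d
def load(tag): return pickle.load(open(f'{tag}.pkl','rb'))
def cloud(c,d):
    K=np.array([[c['fx'],0,c['cx']],[0,c['fy'],c['cy']],[0,0,1]])
    v,u=np.mgrid[:d.shape[0],:d.shape[1]]
    q=cv2.undistortPoints(np.stack([u,v],-1).reshape(-1,1,2).astype(np.float32),K,np.array(c['distortion'])).reshape(*d.shape,2)
    P=np.concatenate([q*d[...,None],d[...,None]],-1); T=np.array(c['T'])
    return P@T[:3,:3].T+T[:3,3]
E
python3 - <<'E'
from h import *
for n in('scene','top'): snap(n,n)
o=r.observe(); print(o['position'],o['tcp_rot'],r.pinch_z,o['clock'])
E
```

```text
pics
[0.18062062 0.49227591 0.19599841] [ 1.74994451e-01  9.84568804e-01 -1.04629351e-03 -3.43265951e-04] 0.0187 0.1
```

View pics/top.png

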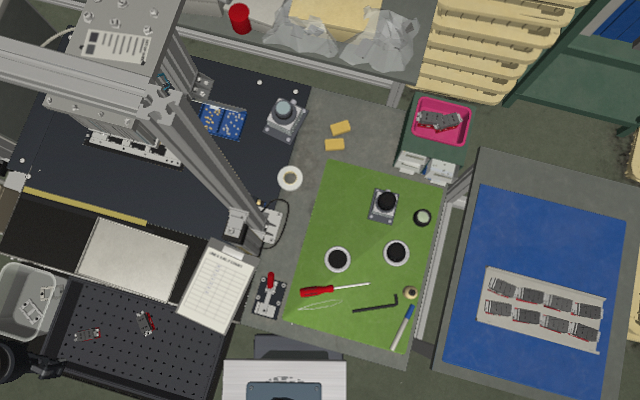

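View pics/scene.png

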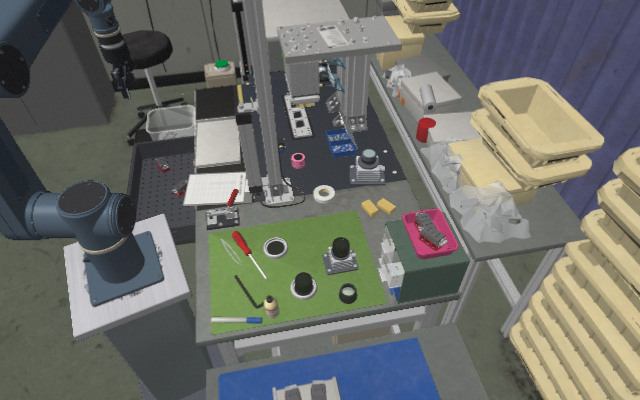

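The top view shows the target camera with the cap at (385,203), and two holders at (338,259) and (397,253). In the scene view, the holder at (275,247) looks empty and the one at (303,285) holds the spare cap. I'll measure these next.

```bash
python3 - <<'E'
from h import *
for t,pts in(('top',[(385,203),(338,259),(397,253),(423,217),(411,293),(290,178)]),('scene',[(341,247),(275,247),(303,283),(348,292)])):
    c,p,d=load(t);P=cloud(c,d)
    print(t,np.array(c['T'])[:3,3].round(2))
    for u,v in pts: print((u,v),P[v,u].round(4), d[v,u])
c,p,d=load('top')
cv2.imwrite('pics/crop.png',cv2.resize(p[160:310,270:450,::-1],None,fx=4,fy=4,interpolation=cv2.INTER_CUBIC))
P=cloud(c,d)
# height-band fits near the objects
for name,(u,v),lo,hi,R in(('capcam',(385,203),.075,.11,.045),('hE',(338,259),.012,.03,.05),('hT_cap',(397,253),.034,.06,.05),('hT',(397,253),.012,.022,.05)):
    q=P[v,u]; m=(np.hypot(P[...,0]-q[0],P[...,1]-q[1])<R)&(P[...,2]>lo)&(P[...,2]<hi)&(d>0)
    x=P[m]; (cx,cy),rad=cv2.minEnclosingCircle(x[:,:2].astype(np.float32)); print(name,len(x),cx,cy,rad,np.median(x,0),np.ptp(x,0))
E
```

```text
top [ 0.29 -0.1   1.29]
(385, 203) [ 0.5456 -0.255   0.0921] 1.2266663
(338, 259) [ 0.4085 -0.1373  0.0083] 1.2808052
(397, 253) [ 0.4227 -0.2905  0.0424] 1.2492576
(423, 217) [ 0.5227 -0.3662  0.0216] 1.2899327
(411, 293) [ 0.3193 -0.3171  0.0819] 1.1887126
(290, 178) [ 6.339e-01 -2.500e-03 -3.000e-04] 1.3375113
scene [ 0.2  -0.9   1.04]
(341, 247) [ 0.5534 -0.2735  0.0915] 1.1865759
(275, 247) [ 0.4125 -0.133   0.0082] 1.2946179
(303, 283) [ 0.4261 -0.3033  0.046 ] 1.1655078
(348, 292) [ 0.5266 -0.3668  0.0218] 1.1724977
capcam 270 0.5540422797203064 -0.2594510614871979 0.023779531940817833 [ 0.55314773 -0.25807184  0.08984744] [0.04516088 0.04528332 0.02224717]
hE 188 0.40840232372283936 -0.13348829746246338 0.03563088923692703 [ 0.40908919 -0.13413457  0.01564015] [0.06946907 0.06941148 0.01131831]
hT_cap 251 0.42802295088768005 -0.2872759997844696 0.023315755650401115 [ 0.42785636 -0.28784464  0.04243227] [0.04461397 0.04462005 0.01594402]
hT 161 0.42613595724105835 -0.2905302047729492 0.03574011102318764 [ 0.42180809 -0.28735116  0.01573516] [0.06990367 0.06809067 0.00985863]
```

View pics/crop.png

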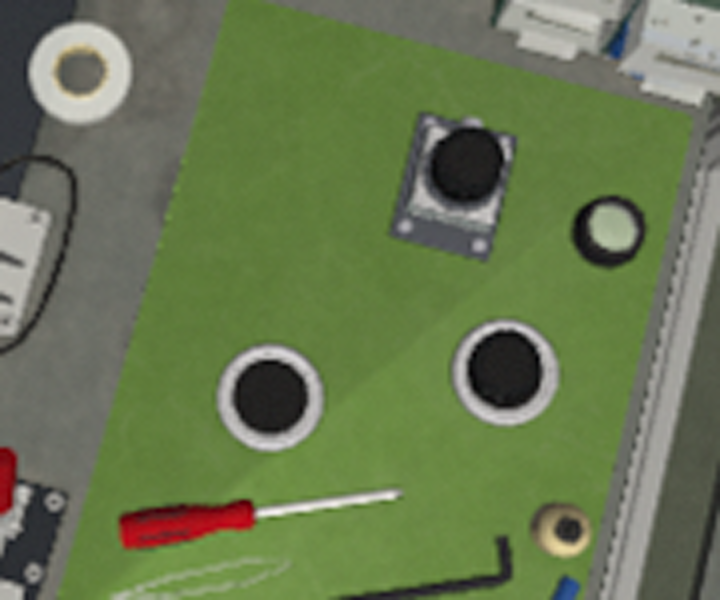

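The crop confirms it: the left holder (270,397 in the crop) is a dark floor at z 0.008, so it's empty. The right one holds the spare cap, and the target cap is at (467,163). The gantry lies between the start pose and the work area, so I'll map obstacles by azimuth and radius before moving.

```bash
python3 - <<'E'
from h import *
pts=[]
for t in('top','scene'):
    c,p,d=load(t);P=cloud(c,d); pts.append(P[d>0])
P=np.concatenate(pts); az=np.degrees(np.arctan2(P[:,1],P[:,0])); R=np.hypot(P[:,0],P[:,1])
for a in range(-50,85,5):
    row=[]
    for lo,hi in((.06,.15),(.15,.25),(.25,.4),(.4,.9)):
        m=(az>=a)&(az<a+5)&(P[:,2]>lo)&(P[:,2]<hi)&(R>.13)&(R<.9)
        row.append((round(float(np.percentile(R[m],2)),2),int(m.sum())) if m.sum()>5 else None)
    print(a,row)
E
```

```text
-50 [(0.44, 93), None, None, None]
-45 [(0.44, 91), None, None, None]
-40 [(0.74, 154), None, None, None]
-35 [(0.72, 2765), (0.76, 1576), None, None]
-30 [(0.59, 1513), (0.75, 2722), None, None]
-25 [(0.59, 917), (0.74, 1187), None, None]
-20 [None, None, None, None]
-15 [None, None, None, None]
-10 [None, None, None, None]
-5 [(0.77, 380), None, None, None]
0 [(0.34, 746), (0.51, 34), None, None]
5 [(0.34, 1091), (0.42, 1200), (0.42, 2016), (0.48, 5587)]
10 [(0.42, 248), (0.42, 49), (0.42, 508), (0.49, 2981)]
15 [(0.84, 66), (0.88, 14), (0.84, 673), (0.52, 2218)]
20 [(0.76, 154), (0.76, 644), (0.75, 1621), (0.55, 2382)]
25 [(0.75, 100), (0.75, 593), (0.73, 1207), (0.59, 274)]
30 [(0.8, 46), (0.8, 442), (0.79, 943), None]
35 [None, None, (0.86, 131), None]
40 [None, None, None, None]
45 [None, None, None, None]
50 [None, None, None, None]
55 [None, None, None, None]
60 [None, None, None, (0.2, 37)]
65 [None, (0.47, 26), (0.45, 1638), (0.13, 2697)]
70 [None, (0.47, 10), (0.45, 559), (0.14, 736)]
75 [None, None, None, (0.13, 126)]
80 [None, None, None, (0.13, 131)]
```

```bash
python3 -m pendant '0 0 -0.4 -0.2 0;0 0 -0.8 -0.2 0;0 0 -0.8 -0.2 0;0 0 -0.8 -0.2 0;0 0 -0.8 -0.2 0;0 0 -0.8 -0.2 0;0 0 -0.8 -0.1 0;0 0 -0.7 0 0;0 0 0 0 0'; python3 -c "
from h import *
o=r.observe();print(o['joints'],o['tcp_rot'])"
```

```text
clock: 0.85
position: [0.098, 0.268, 0.2502]
tcp_rot: [0.175, 0.985, 0.0, 0.0]
contact_force: [-0.8, 1.8, 1.3]
grip_width: 0.0853
grasp_force: 0.0
[ 9.84203270e-01 -5.47239469e-01 -2.73977376e-01  1.84320689e+00
 -4.36963769e-04  1.33655514e+00] [1.75266064e-01 9.84520989e-01 3.03232809e-04 3.70213887e-04]
```

```bash
python3 -m pendant '0 -0.4 0 0 0.5;0 -0.74 -0.03 0 1;0 -0.74 -0.03 0 1;0 -0.74 -0.03 0 1;0 -0.74 -0.03 0 1;0 -0.74 -0.03 0 1;0 -0.74 -0.03 0 1;0 -0.74 -0.03 0 1;0 -0.74 -0.03 0 1'; python3 -c "
from h import *
o=r.observe();print(o['joints'],o['tcp_rot'])"
```

```text
clock: 1.6
position: [0.2742, 0.0976, 0.2484]
tcp_rot: [0.584, 0.812, -0.0, -0.0]
contact_force: [-0.2, -0.7, 0.4]
grip_width: 0.0854
grasp_force: 0.0
[ 1.09969575e-01 -5.32508428e-01 -2.69161293e-01  1.83470443e+00
  1.85013850e-04  1.35697076e+00] [ 5.83880646e-01  8.11839457e-01 -1.19050893e-04 -2.70287789e-04]
```

```bash
python3 -m pendant '0 -0.74 -0.04 0 1;0 -0.74 -0.04 0 1;0 -0.74 -0.04 0 1;0 -0.74 -0.04 0 1;0 -0.74 -0.04 0 1;0 -0.74 -0.04 0 1;0 -0.7 0 0 0.6;0 0 0 0 0;0 0 0 0 0'; cat > go.py <<'E'
import sys
from h import *
from scipy.spatial.transform import Rotation as Ro
t=np.array(list(map(float,sys.argv[1:4]))); o=r.observe(); M=Ro.from_quat(o['tcp_rot'])
print('units',(M.inv().apply(t-o['position'])/.04).round(3),'yaw_y',np.degrees(np.arctan2(*M.as_matrix()[[1,0],1])).round(2),'pos',np.round(o['position'],4),'j',np.round(o['joints'],2),'f',np.round(o['contact_force'],1),o['clock'],o['grip_width'],o['grasp_force'])
E
python3 go.py 0.50 -0.235 0.25
```

```text
clock: 2.35
position: [0.2669, -0.104, 0.2485]
tcp_rot: [0.824, 0.566, -0.0, -0.001]
contact_force: [-0.3, -0.5, -0.3]
grip_width: 0.0852
grasp_force: 0.0
units [-0.966  6.614 -0.046] yaw_y -21.02 pos [ 0.2669 -0.104   0.2485] j [-0.61 -0.54 -0.28  1.84  0.    1.33] f [-0.3 -0.5 -0.3] 2.35 0.08520162857823499 0.0
```

```bash
python3 -m pendant '0 -0.1 0.5 0 0;0 -0.13 0.9 0 0;0 -0.13 0.9 0 0;0 -0.13 0.9 0 0;0 -0.13 0.9 0 0;0 -0.13 0.9 0 0;0 -0.13 0.9 0 0;0 -0.13 0.7 0 0;0 0 0 0 0;0 0 0 0 0'
python3 - <<'E'
from h import *
c,p,d=snap('wrist','w1')
P=cloud(c,d); T=np.array(c['T']); print(T.round(3))
m=(P[...,2]>.086)&(P[...,2]<.094)&(np.hypot(P[...,0]-.554,P[...,1]+.259)<.04)&(d>0)
x=P[m]; print(len(x)); (a,b),rad=cv2.minEnclosingCircle(x[:,:2].astype(np.float32)); print(a,b,rad,x.mean(0))
E
python3 go.py 0.554 -0.259 0.12
```

```text
clock: 3.18
position: [0.501, -0.2326, 0.2465]
tcp_rot: [0.822, 0.569, -0.001, -0.002]
contact_force: [0.0, 1.0, -0.7]
grip_width: 0.0853
grasp_force: 0.0
[[ 0.936 -0.332 -0.116  0.529]
 [-0.351 -0.887 -0.299 -0.156]
 [-0.003  0.321 -0.947  0.423]
 [ 0.     0.     0.     1.   ]]
1294
0.5555797219276428 -0.2612813711166382 0.02315302938222885 [ 0.55561648 -0.26057077  0.08997794]
units [-0.154  1.503  3.192] yaw_y -20.59 pos [ 0.5002 -0.2324  0.2479] j [-0.56  0.14  0.3   1.73  0.    1.37] f [-0.3 -0.   0.3] 3.2333 0.08503265819844841 0.0
```

View pics/w1.png

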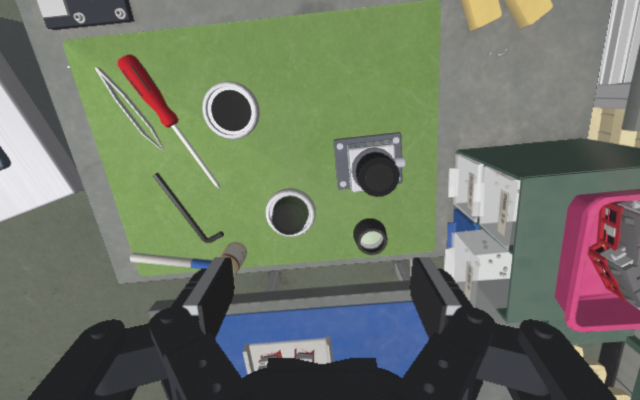

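The wrist view shows the capped lens at (377,173) and the holders at (230,110) and (290,213). It isn't clear which holder is empty, so I'll check depth and an enlarged crop.

```bash
python3 - <<'E'
from h import *
c,p,d=load('w1');P=cloud(c,d)
for u,v in((230,110),(222,100),(240,122),(290,213),(290,200),(290,224),(377,173),(371,232)): print((u,v),P[v,u].round(4))
for n,(a,b) in(('A',(.4085,-.1335)),('B',(.4265,-.289))):
    for lo,hi in((.012,.024),(.034,.06)):
        m=(P[...,2]>lo)&(P[...,2]<hi)&(np.hypot(P[...,0]-a,P[...,1]-b)<.046)&(d>0); x=P[m]
        if len(x)>5: print(n,lo,len(x),cv2.minEnclosingCircle(x[:,:2].astype(np.float32)),np.median(x,0).round(4))
b=p[70:270,180:430,::-1]; cv2.imwrite('pics/w1c.png',cv2.resize(b,None,fx=3,fy=3,interpolation=cv2.INTER_CUBIC))
E
```

```text
(230, 110) [ 0.4091 -0.1349  0.008 ]
(222, 100) [ 0.405  -0.1203  0.0082]
(240, 122) [ 0.4145 -0.1531  0.0074]
(290, 213) [ 0.4353 -0.2828  0.0419]
(290, 200) [ 0.44   -0.2688  0.0321]
(290, 224) [ 0.429  -0.2978  0.0409]
(377, 173) [ 0.5553 -0.2565  0.09  ]
(371, 232) [ 0.5271 -0.3587  0.0176]
A 0.012 713 ((0.4101836383342743, -0.13616742193698883), 0.035722628235816956) [ 0.4157 -0.1345  0.0151]
B 0.012 561 ((0.4281257390975952, -0.2926955819129944), 0.03575984388589859) [ 0.4376 -0.2796  0.0154]
B 0.034 922 ((0.429961621761322, -0.28959375619888306), 0.02381010539829731) [ 0.4308 -0.2883  0.0418]
```

View pics/w1c.png

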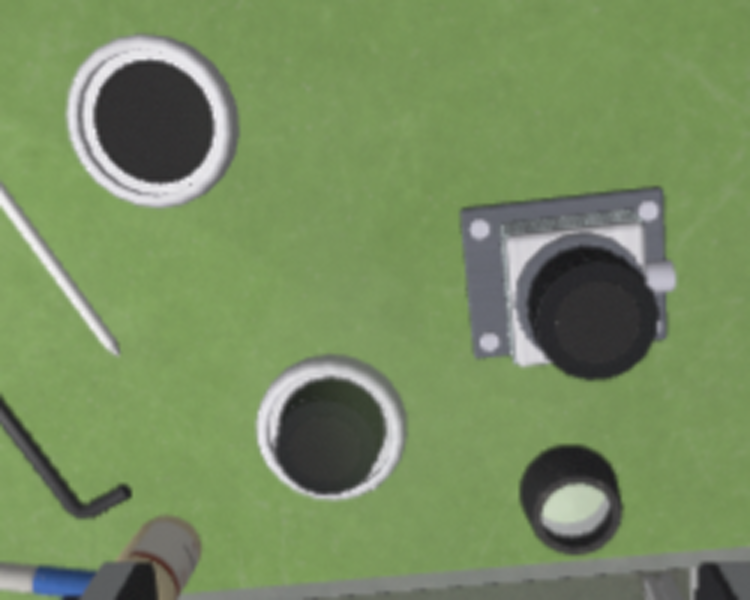

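The crop confirms it: the holder at (152,120) is empty, with its floor at z 0.008. The one at (330,430) has a cap top at z 0.042. Approaching the lens cap now.

```bash
python3 -m pendant '0 -0.07 0.7 0.3 0;0 -0.07 0.8 0.7 0;0 0 0 0.8 0;0 0 0 0.8 0;0 0 0 0.6 0;0 0 0 0 0;0 0 0 0 0'; python3 go.py 0.5552 -0.2605 0.064
```

```text
clock: 3.82
position: [0.5516, -0.2585, 0.1212]
tcp_rot: [0.823, 0.569, -0.001, -0.002]
contact_force: [-0.6, -0.3, 1.0]
grip_width: 0.0854
grasp_force: 0.0
units [-0.017  0.106  1.429] yaw_y -20.68 pos [ 0.5516 -0.2585  0.1212] j [-0.55  0.27  0.19  1.5   0.    1.38] f [-0.6 -0.3  1. ] 3.8167 0.08537797411545567 0.0
```

```bash
python3 -m pendant '0 -0.02 0.1 0.5 0;0 0 0 0.5 0;0 0 0 0.43 0;0 0 0 0 0;0.35 0 0 0 0;0.35 0 0 0 0;0.35 0 0 0 0;0.35 0 0 0 0' 30; python3 go.py 0.5552 -0.2605 0.064
python3 - <<'E'
from h import *
c,p,d=snap('wrist','w2'); cv2.imwrite('pics/w2c.png',cv2.resize(p[200:400,180:460,::-1],None,fx=2.8,fy=2.8))
E
```

```text
clock: 4.48
position: [0.558, -0.2634, 0.0671]
tcp_rot: [0.823, 0.568, 0.001, 0.002]
contact_force: [0.1, 0.4, 0.1]
grip_width: 0.0553
grasp_force: 0.0
units [ 0.042 -0.092  0.078] yaw_y -20.75 pos [ 0.558  -0.2634  0.0671] j [-0.55  0.29  0.12  1.39  0.    1.38] f [0.1 0.4 0.1] 4.4833 0.055330534205173525 0.0
```

View pics/w2c.png

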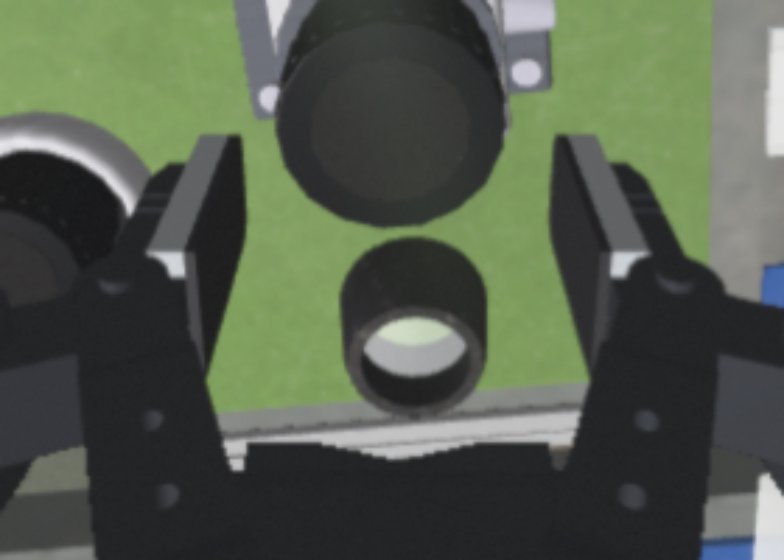

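The crop shows the cap top at (390,125), while the pads look centred lower, near y 200. I'll project the TCP and grasp point into the picture and remeasure the cap from this depth image.

```bash
python3 - <<'E'
from h import *
from scipy.spatial.transform import Rotation as Ro
c,p,d=load('w2');P=cloud(c,d)
m=(P[...,2]>.085)&(P[...,2]<.095)&(np.hypot(P[...,0]-.555,P[...,1]+.26)<.05)&(d>0); x=P[m]
print(len(x),cv2.minEnclosingCircle(x[:,:2].astype(np.float32)),np.median(x,0))
o=r.observe(); pos=np.array(o['position']); M=Ro.from_quat(o['tcp_rot']).as_matrix(); print(pos,M.round(3))
T=np.array(c['T']); Ti=np.linalg.inv(T)
K=np.array([[c['fx'],0,c['cx']],[0,c['fy'],c['cy']],[0,0,1]])
for n,q in(('tcp',pos),('pinch',pos-M[:,2]*.0187),('y+28',pos+M[:,1]*.028),('capest',np.array([.555,-.2605,.09]))):
    uv=cv2.projectPoints(q.reshape(1,3),cv2.Rodrigues(Ti[:3,:3])[0],Ti[:3,3],K,np.array(c['distortion']))[0].ravel(); print(n,uv.round(1),((uv-[180,200])*2.8).round(0))
# finger pad points
for u,v in((260,270),(265,265),(258,255),(385,270),(250,290),(240,260),(320,245)): print((u,v),P[v,u].round(4),((P[v,u]-pos)@M).round(4))
E
```

```text
4916 ((0.5559163689613342, -0.26086410880088806), 0.02344130165874958) [ 0.55637437 -0.25942948  0.08995921]
[ 0.55774475 -0.26324231  0.06659124] [[ 0.354  0.935  0.003]
 [ 0.935 -0.354 -0.002]
 [-0.001  0.003 -1.   ]]
tcp [323.2 229.7] [401.  83.]
pinch [323.5 243.6] [402. 122.]
y+28 [368.  229.7] [526.  83.]
capest [317.3 245. ] [384. 126.]
(260, 270) [ 0.5331 -0.247   0.1227] [ 0.0064 -0.0286 -0.0562]
(265, 265) [ 0.5314 -0.2514  0.1108] [ 0.0017 -0.0287 -0.0443]
(258, 255) [ 0.5327 -0.2427  0.1163] [ 0.0103 -0.0305 -0.0498]
(385, 270) [ 0.5853 -0.2658  0.1245] [ 0.0074  0.0268 -0.0578]
(250, 290) [ 0.5339 -0.2443  0.1414] [ 0.0092 -0.0288 -0.0749]
(240, 260) [ 0.5224 -0.2435  0.1131] [ 0.0059 -0.0399 -0.0467]
(320, 245) [ 0.5565 -0.2609  0.0903] [ 0.0018 -0.0019 -0.0237]
```

```bash
python3 - <<'E'
from h import *
from scipy.spatial.transform import Rotation as Ro
c,p,d=load('w2');P=cloud(c,d)
o=r.observe(); pos=np.array(o['position']); M=Ro.from_quat(o['tcp_rot']).as_matrix()
L=(P-pos)@M
m=(d>0)&(np.abs(np.abs(L[...,1])-.034)<.01)&(np.abs(L[...,0])<.02)&(L[...,2]<.0)&(P[...,2]>.06)
for lo in np.arange(-.08,0,.005):
    k=m&(L[...,2]>=lo)&(L[...,2]<lo+.005); q=L[k]
    if len(q): print(lo.round(3),len(q),q.min(0).round(4),q.max(0).round(4))
print(d[220:300:10,240:290:8].round(3))
E
```

```text
-0.08 807 [-0.0115 -0.0424 -0.08  ] [ 0.0122  0.044  -0.075 ]
-0.075 591 [-0.013  -0.0424 -0.075 ] [ 0.0111  0.0397 -0.0701]
-0.07 680 [-0.0126 -0.0428 -0.07  ] [ 0.0114  0.0401 -0.065 ]
-0.065 578 [-0.0124 -0.0425 -0.065 ] [ 0.0111  0.0405 -0.06  ]
-0.06 535 [-0.0121 -0.0424 -0.06  ] [ 0.0111  0.04   -0.055 ]
-0.055 483 [-0.0121 -0.0425 -0.055 ] [ 0.0109  0.0401 -0.05  ]
-0.05 419 [-0.0119 -0.0421 -0.05  ] [ 0.011   0.0402 -0.045 ]
-0.045 232 [-0.0117 -0.039  -0.045 ] [ 0.0107  0.0372 -0.0401]
-0.04 37 [-0.011 -0.029 -0.04 ] [ 0.0086  0.0269 -0.0382]
-0.025 29 [-0.004  -0.0252 -0.0241] [ 0.0066 -0.0241 -0.0219]
-0.02 12 [ 0.0021 -0.0259 -0.0183] [ 0.0101 -0.0241 -0.0154]
-0.015 6 [ 0.0034 -0.0259 -0.0142] [ 0.0098 -0.0243 -0.0118]
-0.01 5 [ 0.0092 -0.0247 -0.0092] [ 0.0098 -0.0241 -0.0059]
-0.005 4 [ 0.0094 -0.0247 -0.0041] [ 0.0097 -0.0241 -0.0005]
[[0.263 0.262 0.261 0.262 0.254 0.203 0.166]
 [0.265 0.265 0.265 0.264 0.257 0.174 0.168]
 [0.267 0.268 0.268 0.268 0.259 0.171 0.17 ]
 [0.27  0.271 0.149 0.15  0.271 0.172 0.173]
 [0.148 0.138 0.14  0.15  0.275 0.274 0.175]
 [0.139 0.132 0.131 0.15  0.278 0.278 0.277]
 [0.124 0.125 0.131 0.15  0.281 0.282 0.281]
 [0.118 0.119 0.131 0.148 0.284 0.284 0.285]]
```

```bash
python3 - <<'E'
from h import *
from scipy.spatial.transform import Rotation as Ro
c,p,d=load('w2');P=cloud(c,d);print(c)
o=r.observe(); pos=np.array(o['position']); M=Ro.from_quat(o['tcp_rot']).as_matrix()
L=(P-pos)@M
for u,v in((320,370),(320,395),(290,375),(350,375),(300,390),(222,300),(212,330),(240,380),(250,250)): print((u,v),d[v,u],L[v,u].round(4))
print(((np.array(c['T'])[:3,3]-pos)@M).round(4))
print(r.observe()['joints'], r.observe()['grip_width'])
E
```

```text
{'fx': 309.9128514065244, 'fy': 309.9128514065244, 'cx': 321.6228427848129, 'cy': 196.68679700061628, 'distortion': array([0.0118548, 0.       , 0.       , 0.       , 0.       ]), 'T': array([[ 0.93522222, -0.33667118, -0.10959885,  0.58500436],
       [-0.35402193, -0.88457381, -0.30364065, -0.18576673],
       [ 0.00527878,  0.32277187, -0.94646207,  0.24338362],
       [ 0.        ,  0.        ,  0.        ,  1.        ]])}
(320, 370) 0.0839193 [ 0.0107 -0.0017 -0.1125]
(320, 395) 0.077800445 [ 0.01   -0.0017 -0.1192]
(290, 375) 0.083121024 [ 0.0101 -0.0097 -0.1135]
(350, 375) 0.083944425 [ 0.0094  0.0064 -0.1129]
(300, 390) 0.07914682 [ 0.01   -0.0067 -0.1177]
(222, 300) 0.10884097 [ 0.0127 -0.0361 -0.0854]
(212, 330) 0.09727814 [ 0.0112 -0.0355 -0.0981]
(240, 380) 0.077740006 [ 0.0136 -0.0216 -0.118 ]
(250, 250) 0.14837392 [ 0.01   -0.0354 -0.0445]
[ 0.082  -0.0014 -0.1768]
[-5.49655869e-01  2.91426958e-01  1.14906820e-01  1.39103555e+00
 -1.55994966e-05  1.38334244e+00] 0.055542083754035756
```

Depth puts the fingertips about 38 mm behind the reported TCP, which is above the cap top. I'll check this against the fixed scene camera.

```bash
python3 - <<'E'
from h import *
c,p,d=snap('scene','s2'); cv2.imwrite('pics/s2c.png',cv2.resize(p[150:300,260:420,::-1],None,fx=4,fy=4,interpolation=cv2.INTER_CUBIC))
P=cloud(c,d)
K=np.array([[c['fx'],0,c['cx']],[0,c['fy'],c['cy']],[0,0,1]]);Ti=np.linalg.inv(np.array(c['T']))
for n,q in(('tcp',[.5577,-.2632,.0666]),('y+28',[.5839,-.2731,.0666]),('y-28',[.5315,-.2533,.0666]),('y+28,z.105',[.5839,-.2731,.105]),('y-28,z.105',[.5315,-.2533,.105])):
    uv=cv2.projectPoints(np.array(q).reshape(1,3),cv2.Rodrigues(Ti[:3,:3])[0],Ti[:3,3],K,np.array(c['distortion']))[0].ravel(); print(n,((uv-[260,150])*4).round(0))
E
```

```text
tcp [322. 397.]
y+28 [362. 394.]
y-28 [281. 400.]
y+28,z.105 [365. 359.]
y-28,z.105 [281. 366.]
```

View pics/s2c.png

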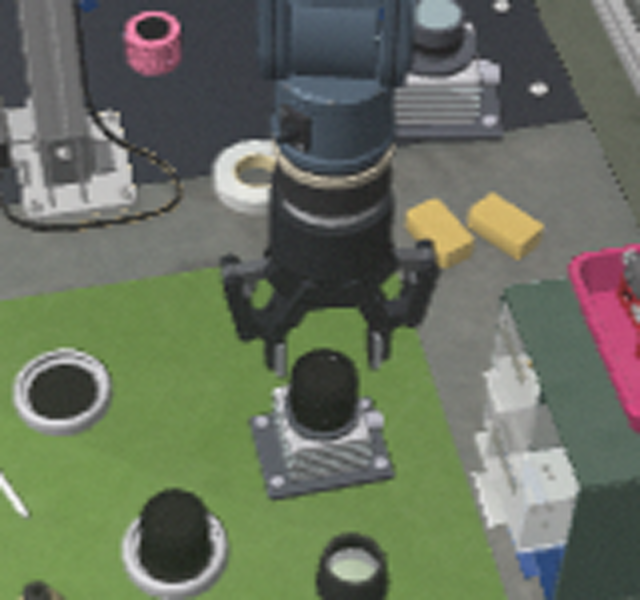

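The scene crop confirms it. The fingertips (280,365) and (377,365) sit at about z 0.105, just above the cap top (323,355), so the true tips are about 37 mm higher than the reported TCP. I'll reopen, descend another 35 mm with a small lateral correction, and close.

```bash
python3 -m pendant '0.15 0.04 -0.04 0 0;0.15 0 0 0 0;0.15 0 0 0 0;0.15 0 0 0.2 0;0.15 0 0 0.2 0;0.15 0 0 0.2 0;0.15 0 0 0.2 0;0.15 0 0 0.05 0;0.15 0 0 0 0' 30; python3 go.py 0.5559 -0.2609 0.032
python3 - <<'E'
from h import *
from scipy.spatial.transform import Rotation as Ro
o=r.observe(); pos=np.array(o['position']); M=Ro.from_quat(o['tcp_rot']).as_matrix()
c,p,d=snap('wrist','w3'); cv2.imwrite('pics/w3c.png',cv2.resize(p[200:400,180:460,::-1],None,fx=2.8,fy=2.8))
P=cloud(c,d);L=(P-pos)@M
m=(d>0)&(abs(P[...,2]-.09)<.006)&(np.hypot(L[...,0],L[...,1])<.03);x=L[m]
print(cv2.minEnclosingCircle(x[:,:2].astype(np.float32)))
E
```

```text
clock: 5.33
position: [0.5545, -0.2598, 0.0285]
tcp_rot: [0.823, 0.568, -0.001, -0.002]
contact_force: [0.4, 0.5, -0.1]
grip_width: 0.0725
grasp_force: 0.0
units [-0.013  0.042 -0.088] yaw_y -20.76 pos [ 0.5545 -0.2598  0.0285] j [-0.55  0.3   0.05  1.32  0.    1.39] f [ 0.4  0.5 -0.1] 5.3333 0.0724745550243094 0.0
((-0.0007544290274381638, 0.001141896704211831), 0.023997606709599495)
```

View pics/w3c.png

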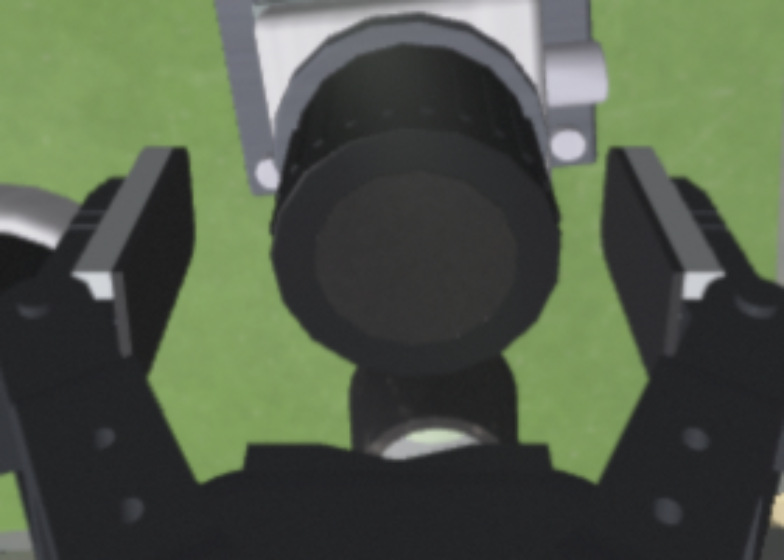

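The cap is now centred between the pads (cap top at (415,255) in the crop). I'll raise 3 mm for rim clearance and grip.

```bash
python3 -m pendant '0.15 0 0.02 -0.07 0;0.6 0 0 0 0;0.6 0 0 0 0;0.6 0 0 0 0;0.6 0 0 0 0;0.6 0 0 0 0;0.6 0 0 0 0' 30; python3 go.py 0.5559 -0.2609 0.032
python3 - <<'E'
from h import *
from scipy.spatial.transform import Rotation as Ro
o=r.observe(); pos=np.array(o['position']); M=Ro.from_quat(o['tcp_rot']).as_matrix()
c,p,d=snap('wrist','w4'); cv2.imwrite('pics/w4c.png',cv2.resize(p[200:400,180:460,::-1],None,fx=2.8,fy=2.8))
P=cloud(c,d);L=(P-pos)@M
m=(d>0)&(abs(P[...,2]-.09)<.006)&(np.hypot(L[...,0],L[...,1])<.03);x=L[m]
print(cv2.minEnclosingCircle(x[:,:2].astype(np.float32)),np.median(P[m],0))
m=(d>0)&(np.abs(np.abs(L[...,1])-.034)<.008)&(np.abs(L[...,0])<.02)&(P[...,2]>.06)
print(np.sort(P[m][:,2])[:60:6])
E
```

```text
clock: 5.97
position: [0.5574, -0.2614, 0.0347]
tcp_rot: [0.823, 0.568, 0.001, 0.001]
contact_force: [0.2, -0.6, 4.6]
grip_width: 0.0453
grasp_force: 31.1
units [-0.002 -0.04   0.067] yaw_y -20.75 pos [ 0.5574 -0.2614  0.0347] j [-0.55  0.3   0.06  1.33  0.    1.39] f [ 0.2 -0.6  4.6] 5.9667 0.045282527917447954 31.094809379428625
((0.004066304303705692, 0.0002711040433496237), 0.0291883647441864) [ 0.55692574 -0.25896094  0.08994124]
[0.07392363 0.07484202 0.07543463 0.07570861 0.07624875 0.07684623
 0.07695375 0.07730165 0.07755496 0.07781757]
```

```bash
python3 -m pendant '0.6 0 0 -0.15 0;0.6 0 0 -0.25 0;0.6 0 0 -0.3 0;0.6 0 0 -0.4 0;0.6 0 0 -0.4 0;0.6 0 0 -0.4 0;0.6 0 0 -0.3 0;0.6 0 0 0 0;0.6 0 0 0 0'; python3 go.py 0.41 -0.135 0.12
python3 - <<'E'
from h import *
from scipy.spatial.transform import Rotation as Ro
o=r.observe(); pos=np.array(o['position']); M=Ro.from_quat(o['tcp_rot']).as_matrix()
c,p,d=snap('wrist','w5'); P=cloud(c,d);L=(P-pos)@M
q=P[220:330,285:350][d[220:330,285:350]>0]; print(np.percentile(q[:,2],[5,25,50,75,95]))
m=(d>0)&(abs(L[...,2]+.055)<.006)&(np.hypot(L[...,0],L[...,1])<.024);x=L[m]
print(len(x),cv2.minEnclosingCircle(x[:,:2].astype(np.float32)),np.median(P[m],0),x.mean(0))
E
```

```text
clock: 6.77
position: [0.5572, -0.2612, 0.1226]
tcp_rot: [0.823, 0.568, 0.0, 0.001]
contact_force: [0.2, 0.1, -1.2]
grip_width: 0.0452
grasp_force: 31.0
units [ 1.648 -4.559  0.054] yaw_y -20.75 pos [ 0.5572 -0.2612  0.1226] j [-0.55  0.28  0.21  1.5   0.    1.39] f [ 0.2  0.1 -1.2] 6.7667 0.04520604882505941 31.04847701266408
[-0.79984016  0.17317464  0.17758463  0.1781127   0.17873189]
7351 ((-1.5562316548312083e-05, -2.3974751002242556e-06), 0.02407936193048954) [ 0.55705013 -0.25886068  0.17779692] [ 0.00191592 -0.00083115 -0.05502854]
```

The cap is held level with its top at z 0.178. Moving it over the empty holder.

```bash
python3 -m pendant '0.6 0.13 -0.36 0 0;0.6 0.25 -0.7 0 0;0.6 0.3 -0.8 0 0;0.6 0.3 -0.8 0 0;0.6 0.3 -0.8 0 0;0.6 0.25 -0.7 0 0;0.6 0.12 -0.4 0 0;0.6 0 0 0 0;0.6 0 0 0 0'; python3 go.py 0.41 -0.135 0.03
python3 - <<'E'
from h import *
from scipy.spatial.transform import Rotation as Ro
c,p,d=snap('wrist','w6'); P=cloud(c,d)
m=(d>0)&(np.hypot(P[...,0]-.41,P[...,1]+.135)<.045)&(P[...,2]>.012)&(P[...,2]<.024);x=P[m]
print(len(x),x[:,:2].min(0),x[:,:2].max(0),cv2.minEnclosingCircle(x[:,:2].astype(np.float32)))
m=(d>0)&(np.hypot(P[...,0]-.41,P[...,1]+.135)<.04)&(abs(P[...,2]-.178)<.005);x=P[m];print('cap',len(x),cv2.minEnclosingCircle(x[:,:2].astype(np.float32)),np.median(x,0))
c,p,d=snap('top','t6'); P=cloud(c,d)
m=(d>0)&(np.hypot(P[...,0]-.41,P[...,1]+.135)<.045)&(P[...,2]>.012)&(P[...,2]<.024);print('top',m.sum())
E
```

```text
clock: 7.57
position: [0.4086, -0.134, 0.1203]
tcp_rot: [0.823, 0.568, -0.0, -0.0]
contact_force: [0.8, 0.2, -0.5]
grip_width: 0.045
grasp_force: 31.1
units [-0.011  0.044  2.257] yaw_y -20.73 pos [ 0.4086 -0.134   0.1203] j [-0.47 -0.2  -0.29  1.49 -0.    1.46] f [ 0.8  0.2 -0.5] 7.5667 0.04501346197333967 31.069407742470503
1064 [ 0.37450031 -0.17024745] [ 0.44508428 -0.09981378] ((0.4098598062992096, -0.13533863425254822), 0.03565392270684242)
cap 7795 ((0.4095115661621094, -0.12802602350711823), 0.03630327433347702) [ 0.40777311 -0.13219329  0.17564251]
top 0
```

```bash
python3 -m pendant '0.6 0 0.03 0.2 0;0.6 0 0 0.5 0;0.6 0 0 0.6 0;0.6 0 0 0.6 0;0.6 0 0 0.5 0;0.6 0 0 0.3 0;0.6 0 0 0.2 0;0.6 0 0 0 0;0.6 0 0 0 0'; python3 go.py 0.4099 -0.1353 -0.013
python3 - <<'E'
from h import *
c,p,d=snap('wrist','w7'); P=cloud(c,d)
m=(d>0)&(np.hypot(P[...,0]-.41,P[...,1]+.135)<.02);print(np.percentile(P[m][:,2],[10,50,90]))
E
```

```text
clock: 8.42
position: [0.4105, -0.1351, 0.0049]
tcp_rot: [0.823, 0.568, -0.0, -0.0]
contact_force: [0.4, 0.0, -0.1]
grip_width: 0.0453
grasp_force: 31.1
units [-0.009 -0.011  0.448] yaw_y -20.78 pos [ 0.4105 -0.1351  0.0049] j [-0.47 -0.15 -0.47  1.25 -0.    1.46] f [ 0.4  0.  -0.1] 8.4167 0.04533388357784867 31.07937203720212
[0.05953678 0.06083336 0.12214791]
```

```bash
python3 -m pendant '0.6 0 0 0.1 0;0.6 0 0 0.1 0;0.6 0 0 0.1 0;0.6 0 0 0.1 0;0.6 0 0 0 0'; python3 -m pendant '0.6 0 0 0.03 0;0.6 0 0 0 0'; python3 -m pendant '0.6 0 0 0.03 0;0.6 0 0 0 0;0.6 0 0 0 0'
python3 - <<'E'
from h import *
c,p,d=snap('wrist','w8'); P=cloud(c,d)
m=(d>0)&(np.hypot(P[...,0]-.41,P[...,1]+.135)<.02);print(np.percentile(P[m][:,2],[10,50,90]))
E
```

```text
clock: 8.88
position: [0.4097, -0.1345, -0.0116]
tcp_rot: [0.823, 0.568, -0.0, -0.001]
contact_force: [-0.8, -0.1, -0.4]
grip_width: 0.0448
grasp_force: 31.1
clock: 9.05
position: [0.4103, -0.1349, -0.012]
tcp_rot: [0.823, 0.568, -0.0, -0.0]
contact_force: [1.0, -0.5, -0.4]
grip_width: 0.045
grasp_force: 31.1
clock: 9.3
position: [0.4105, -0.1349, -0.013]
tcp_rot: [0.823, 0.568, 0.0, 0.0]
contact_force: [-0.1, -0.3, -1.3]
grip_width: 0.045
grasp_force: 31.1
[0.0418605  0.04305203 0.1043946 ]
```

```bash
python3 -m pendant '0.6 0 0 0.03 0;0.6 0 0 0 0'; python3 -m pendant '0.6 0 0 0.02 0;0.6 0 0 0 0;0.6 0 0 0 0'
```

```text
clock: 9.52
position: [0.4107, -0.1351, -0.0133]
tcp_rot: [0.823, 0.568, 0.0, 0.0]
contact_force: [-1.9, 0.3, 4.2]
grip_width: 0.0451
grasp_force: 31.4
clock: 9.77
position: [0.4108, -0.1351, -0.0134]
tcp_rot: [0.823, 0.568, 0.0, 0.0]
contact_force: [-3.4, 1.4, 8.2]
grip_width: 0.0451
grasp_force: 31.8
```

The contact force shows the cap is seated on the floor. Releasing and backing straight up.

```bash
python3 -m pendant '0.4 0 0 0 0;0.3 0 0 0 0;0.3 0 0 0 0;0.3 0 0 0 0;0.3 0 0 0 0'; python3 -m pendant '0.3 0 0 -0.2 0;0.3 0 0 -0.4 0;0.3 0 0 -0.6 0;0.3 0 0 -0.8 0;0.3 0 0 -0.8 0;0.3 0 0 -0.5 0;0.3 0 0 0 0;0.3 0 0 0 0'
python3 - <<'E'
from h import *
c,p,d=snap('wrist','w9'); P=cloud(c,d)
m=(d>0)&(np.hypot(P[...,0]-.41,P[...,1]+.135)<.04);q=P[m]
t=q[(q[:,2]>.036)&(q[:,2]<.05)];print(np.median(t,0),cv2.minEnclosingCircle(t[:,:2].astype(np.float32)))
t=t[np.hypot(*(t[:,:2]-t[:,:2].mean(0)).T)<.018];A=np.c_[t[:,:2],np.ones(len(t))];print('slope',np.linalg.lstsq(A,t[:,2],rcond=None)[0])
t=q[(q[:,2]>.012)&(q[:,2]<.024)];print('rim',cv2.minEnclosingCircle(t[:,:2].astype(np.float32)))
E
```

```text
clock: 10.18
position: [0.4102, -0.1348, -0.0154]
tcp_rot: [0.823, 0.568, -0.0, -0.0]
contact_force: [-0.1, 0.5, 0.2]
grip_width: 0.0599
grasp_force: 0.0
clock: 10.85
position: [0.4119, -0.1356, 0.1191]
tcp_rot: [0.823, 0.568, 0.001, 0.002]
contact_force: [-0.2, -0.5, -1.1]
grip_width: 0.06
grasp_force: 0.0
[ 0.40983668 -0.13377737  0.04194643] ((0.409521222114563, -0.13501381874084473), 0.0237040426582098)
slope [-0.00330302 -0.00821123  0.04236096]
rim ((0.40979626774787903, -0.13506898283958435), 0.03556256741285324)
```

View pics/w9.png

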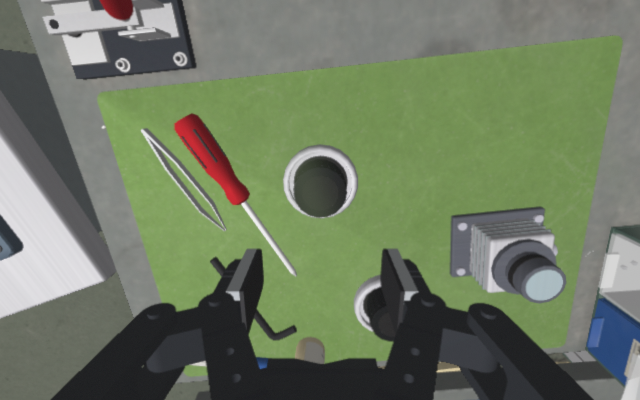

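The picture shows the cap level in the holder at (320,182), centred within 1 mm with its top at z 0.042. The lens is bare at (540,280), and the gripper is clear.

```bash
python3 -c "
from bench import r
print(r.sign_off())"
```

```text
the job is handed in; nothing more can be done
None
```

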